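# Push a connecting rod through the drop gate of a parts washer

## Robot

A 6-joint arm with a two-finger parallel gripper is mounted at the origin on the work surface. World frame = base frame: x ahead of the robot, y to its left, z up, the work surface at z = 0. Lengths are in mm, angles in rad, forces in N, time in s.
With the tool pointing down it reaches from about 300 to 775 mm from the base axis. Payload 14.6 kg.
Tool frame: the origin (TCP) lies midway between the tips of the shut fingers; the grasp point (between the pads) lies 19 mm behind it; x points along the fingers, y is the direction in which the jaws open and shut, and the axes are right-handed (so a half turn about x gives the same grasp; the last joint's range is limited). The gripper opens to 94 mm and grips with 3 to 60 N. Pads are 16 mm wide; open, the fingers measure 119 mm over their backs; the gripper's body (75 mm by 177 mm) begins 78 mm behind the grasp point.
Start: joints at [-1.215, 0.3, 1.521, -0, 1.321, -0.067], TCP at [225.666, -501.562, 205.446] pointing down, gripper open.
Joint ranges: [-3.03, 3.03], [-0.79, 2.21], [0.23, 2.52], [-1.04, 4.18], [0, 3.07], [-2.55, 2.55]. Speed limits (rad/s): [2.22, 2.22, 2.57, 3.14, 3.14, 3.14].

## Interface

Orientations are given as a rotation vector (axis times angle).
In Python, from rig import r, camera gives the robot as it stands. The module is installed in compiled form; this text tells all that it offers.
- The arm moves only by the tool drive_tool, never from a script. Its argument "plan" is a list of rows, each a list of 4 numbers: the shift along the tool's x, y, z in mm, then the turn about the tool's x in rad. In form: [[x, y, z, twist], ...]. A call has 1 to 8 rows; each row shifts and turns the commanded pose from where the row before left it, along the tool's axes as they then stand; what a row does not reach is not made up. A row lasts 1/10 s, in which the tool goes at most 50 mm and 8.59 degrees, less where a joint would pass 70% of its speed; a pose out of reach is approached as far as the arm can. A call with a gripper value outside its range is refused whole. "jaw" is the closure in counts, from 0 (fully open) to 255 (shut), set as the call begins (left out, the last holds). The fingers move at their own pace and stop on an object; "newtons" is the grip in N (left out, the last holds). Time passes only in rows, so rows that do not move let the fingers close. It gives the time, the measured TCP pose, the force and the opening at its end, in the units of the state.
- r.read_state(): the state, without advancing time (a new reading comes with each control period).
- camera(name): name is "scene" or "top" or "wrist"; returns a dict with "img" (384x512x3 uint8, red, green, blue), "fx", "fy", "cx", "cy" (pixels), "D" ([k1, k2, p1, p2, k3] as OpenCV has them; the pictures are not rectified), "view" (4x4, takes a point from world to camera coordinates). Camera axes: x right, y down, z forward; pixel columns grow to the right and rows downward; lengths in mm; the calibration is good to about 2 mm. A picture is of the moment at which its call begins. There is no depth.
- r.sign_off(): hands the job in, once; it reports no verdict.
The state is a dict: "t": time; "q": joint angles; "qd": joint speeds; "tau": joint torques, N m; "eef_pos": TCP position; "eef_rot": TCP orientation; "ft_force": force on the tool from outside, world axes, zero at the start; "moment": the same for the moment, N m; "finger_gap": opening from 0.0 (shut) to 1.0 (fully open).
Only numpy, scipy, OpenCV 4.12 (cv2) and the standard library are available. Lean on these libraries where they do the work, as an engineer would, in place of code of your own. Each camera call takes 0.05 s, during which the arm holds its last target.

## Task

Feed the connecting rod into the parts washer: with the fingertips, push it along the lane so that its nose swings the hanging gate open, and keep pushing until the whole rod has gone over the step and lies flat in the wash pan. Then draw the fingers back out so that the gate swings shut behind it. Do not pick the rod up, and leave the piston, the socket and the jar where they stand.

Things in the scene. Friction and masses are not known exactly. Their poses are not given: they have to be found in the camera images.
- washer: Grey bench-top parts washer fixed to the table. Origin on the table straight below the gate, midway between its posts; x = feed direction (away from the robot, within about 20 degrees), z up. On the robot's side, and just through the gate (x -165 to +8 mm) is a level deck 45 mm above the table. Gate posts at x = 0: inner faces y +-62 mm, tops 107 mm above the table, 18 mm thick.
- lane (a point): Start of the lane: middle of the deck's robot-side edge, on the deck, 165 mm before the gate; axes as the washer's. Two steel rails, 12 mm high, 6 mm thick, inner faces 72 mm apart (y +-36 mm), run along x from here to 10 mm before the gate. The rod lies between them.
- step_edge (a point): Middle of the deck's far edge, 8 mm beyond the gate's pin line, 45 mm above the table; axes as the washer's. Here the deck drops straight down 25 mm to the flat pan floor.
- pan_floor (a point): Middle of the wash pan's floor, 20 mm above the table; axes as the washer's. The pan is open on top, 142 mm wide and 168 mm long inside (from the step to a far wall); its walls rise to 65 mm above the table.
- gate (a joint): Swing angle of the steel gate, rad: 0 = hanging shut on its stop; grows to 1.6 as its lower edge swings along the washer's +x (into the pan); it cannot swing towards the robot. About 100 g, swings freely and falls shut by itself. U-shaped: two arms, 104 mm apart inside, hang from the pins and carry a low plate 116 mm wide, 20 mm high, 4 mm thick.
- gate_pin (a point): Middle of the gate's pin line, 95 mm above the table; axes as the washer's. Shut, the plate hangs 26 to 46 mm below this line, 2 to 6 mm beyond it in x. Above the plate, between the arms, nothing crosses (no bar or lintel), so fingers pointing down can follow the rod some 20 mm past the pin line, the plate swinging up ahead of them.
- conrod: Loose steel connecting rod, about 0.2 to 0.4 kg, lying flat in the lane, 100 mm long, 48 mm wide at its big end, 16 mm thick. Origin at mid-length on its underside; its x axis runs along the rod towards its small round end (the nose, 24 mm wide), which points at the gate; z up. The big end towards the robot ends in a flat cap face 48 mm wide and 16 mm high, square to x, at x = -50 mm.
- cap_end (a point): Middle of the rod's flat cap face (robot side), 8 mm above its underside; axes as the rod's.
- nose_end (a point): Foremost point of the rod's small end, 8 mm above its underside; axes as the rod's.
- piston: Aluminium piston standing loose beside the washer, 52 mm across, 43 mm high; origin at the centre of its underside. Leave alone.
- socket: Steel spark-plug socket standing on end beside the washer, 24 mm across, 65 mm high; origin at the centre of its underside. Leave alone.
- jar: White jar with a black lid beside the washer, 56 mm across, 75 mm high; origin at the centre of its underside. Leave alone.

How it is judged (in metres and radians):
On the way, in this order (a step that is already met when the one before it is completed fails the run):
1. the rod's nose has pushed the gate open and is under it, the rod still on the deck (value of joint gate above 0.3 rad and x of nose_end in the frame of washer above 0.015 m and z of conrod in the frame of washer above 0.04 m), for 0.1 s.
2. the whole rod is over the step, in the wash pan (x of cap_end in the frame of washer above 0.005 m and z of cap_end in the frame of washer below 0.034 m), for 0.1 s.
At the end, for the whole second after the job is handed in: The rod lies flat (within 0.12 rad, underside less than 6 mm over the pan floor) and still in the wash pan, its cap face past the step; the gate hangs shut (under 0.06 rad); the piston, socket and jar are within 15 mm of where they stood (x of cap_end in the frame of washer above 0.005 m and x of nose_end in the frame of washer below 0.18 m and z of conrod in the frame of washer below 0.026 m and angle between conrod's own z axis and vertical below 0.12 rad and linear speed of conrod below 0.02 m/s and value of joint gate below 0.06 rad and distance of each of piston, socket, jar from where it was at the start of the episode below 0.015 m); the robot touches nothing.
It fails at once if the rod is lifted or carried (its middle more than 15 mm above the deck) (z of conrod in the frame of washer above 0.06 m).
It fails at once if the piston, the socket or the jar is knocked away (more than 30 mm) (distance of any of piston, socket, jar from where it was at the start of the episode above 0.03 m).
It also fails if it takes over 38 s, if anything falls off the work surface, if the arm or the gripper's body presses on something with over 40 N, if the wrist force passes 120 N, or if a joint passes its speed limit or range.

## Working session

There is one attempt and no reset: what is moved stays moved. The work goes in short steps, Python scripts to look and compute and a tool call to move; the robot and the scene stay as the last step left them, time stands still between calls to the robot, and variables do not carry over. Pictures are saved under pics/ and viewed, and the job is handed in when it is done.

Besides the shell and the picture viewer there is one more tool, called by a JSON object that holds its "op" and its "data". drive_tool: Moves the arm, as the interface text tells. Its arguments: {"type":"object","properties":{"plan":{"type":"array","items":{"type":"array","items":{"type":"number"}}},"jaw":{"type":"number"},"newtons":{"type":"number"}},"required":["plan"]}

```bash
mkdir -p pics
cat > h.py <<'E'
import numpy as np, cv2
from rig import r, camera
def K(c): return np.array([[c['fx'],0,c['cx']],[0,c['fy'],c['cy']],[0,0,1.]])
def ray(c,uv):
    p=cv2.undistortPoints(np.array([[uv]],float),K(c),np.array(c['D'],float))[0,0]
    V=np.array(c['view']);R=V[:3,:3];t=V[:3,3]
    return -R.T@t, R.T@np.array([p[0],p[1],1.])
def onz(c,uv,z):
    o,d=ray(c,uv); return o+d*(z-o[2])/d[2]
def proj(c,P):
    V=np.array(c['view']);return cv2.projectPoints(np.array(P,float).reshape(-1,1,3),cv2.Rodrigues(V[:3,:3])[0],V[:3,3],K(c),np.array(c['D'],float))[0][:,0]
E
python3 - <<'E'
from h import *
import pickle
s=r.read_state();print(s)
for n in("scene","top","wrist"):
    c=camera(n);pickle.dump(c,open(n+'0.pkl','wb'));o,_=ray(c,(256,192));print(n,o)
    cv2.imwrite(f'pics/{n}0.png',cv2.cvtColor(c['img'],cv2.COLOR_RGB2BGR))
E
```

```text
{'t': 0.0, 'q': array([-1.21461195e+00,  3.00459436e-01,  1.52156511e+00, -3.14364475e-05,
        1.32073701e+00, -6.66170129e-02]), 'qd': array([-0.00046922,  0.0018958 ,  0.00074959,  0.00102262, -0.0011493 ,
       -0.00016319]), 'tau': array([-3.07143000e-04, -5.31807518e+01, -3.52734876e+01,  7.08905468e-02,
        2.45118613e-02, -8.67031895e-05]), 'eef_pos': array([ 225.56223739, -501.32649735,  204.8994946 ]), 'eef_rot': array([ 1.98831986,  0.42793103, -1.98872414]), 'ft_force': array([-0.39362287,  0.42284254, -0.32251353]), 'moment': array([-0.01017906,  0.03836694,  0.02289111]), 'finger_gap': 0.9988540680892103}
scene [ 937.56275365 -484.15300597  711.92948239]
top [575.85501399  50.73487343 794.7342244 ]
wrist [ 302.02344198 -467.58721802  384.67053354]
```

View pics/scene0.png

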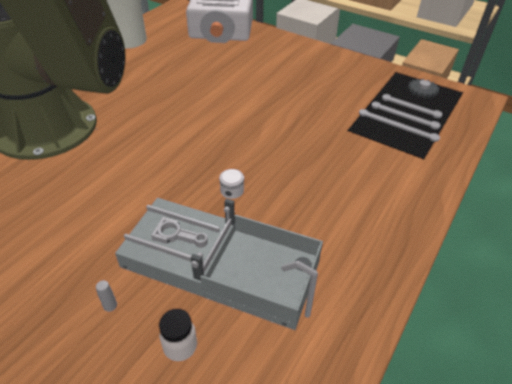

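View pics/top0.png

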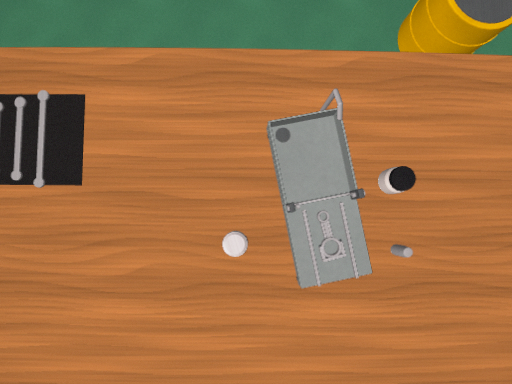

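View pics/wrist0.png

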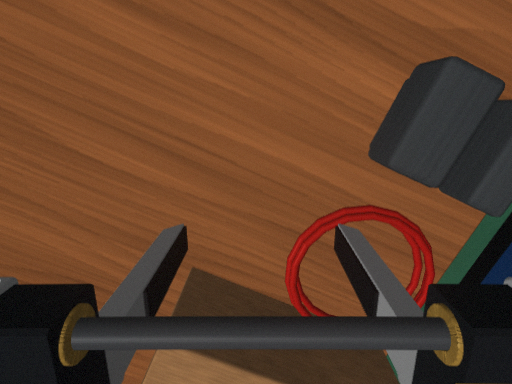

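The scene and top views show the washer (top: posts near (291,207) and (358,194)), with the rod in the lane, its ring near (331,248) and nose near (322,215). The piston is at (235,244), the jar at (398,180) and the socket at (402,250). I'll zoom in next.

Run:
```python
from h import *
import pickle
c=pickle.load(open('top0.pkl','rb'));i=c['img'][185:295,270:400]
cv2.imwrite('pics/topz.png',cv2.cvtColor(cv2.resize(i,None,fx=5,fy=5,interpolation=cv2.INTER_CUBIC),cv2.COLOR_RGB2BGR))
c=pickle.load(open('scene0.pkl','rb'));i=c['img'][190:300,110:260]
cv2.imwrite('pics/scz.png',cv2.cvtColor(cv2.resize(i,None,fx=5,fy=5,interpolation=cv2.INTER_CUBIC),cv2.COLOR_RGB2BGR))
```

```text
(no output)
```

View pics/topz.png

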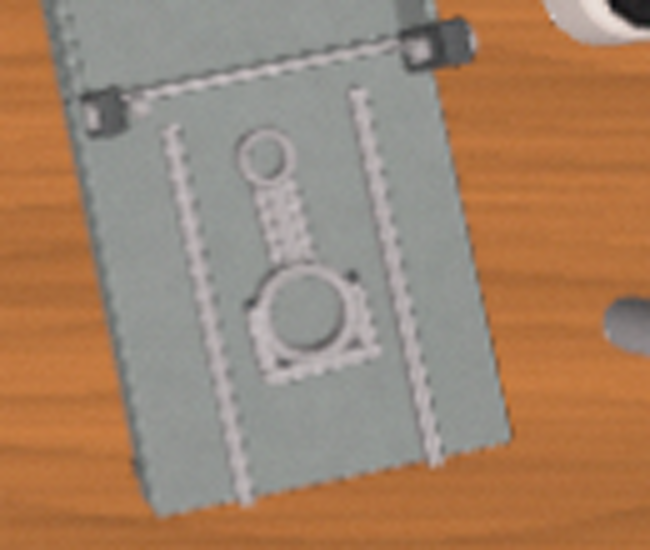

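View pics/scz.png

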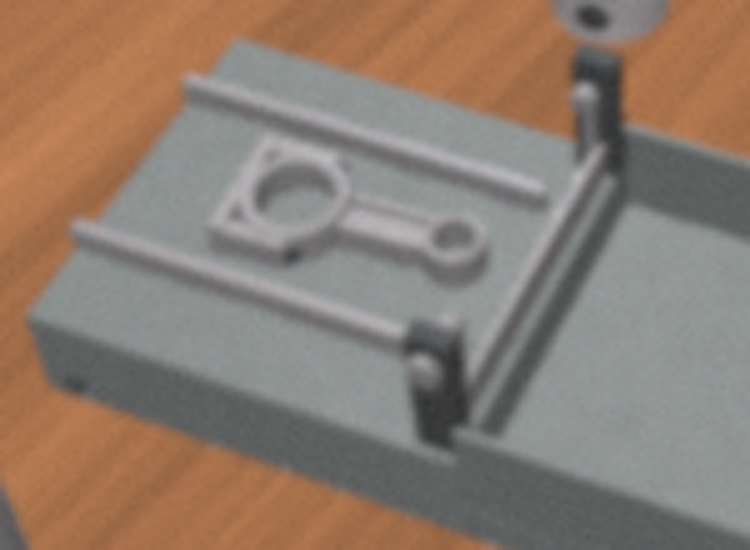

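Run:
```python
from h import *
import pickle
c=pickle.load(open('top0.pkl','rb'));s=pickle.load(open('scene0.pkl','rb'))
T=lambda X,Y:((X+.5)/5-.5+270,(Y+.5)/5-.5+185)
S=lambda X,Y:((X+.5)/5-.5+110,(Y+.5)/5-.5+190)
def show(n,p):print(n,np.round(p,1))
Lc=onz(c,T(160,515),45);Rc=onz(c,T(511,440),45)
a=onz(c,T(245,500),57);b=onz(c,T(436,462),57);e=onz(c,T(172,128),57);f=onz(c,T(357,90),57)
for n,p in zip('Lc Rc a b e f'.split(),(Lc,Rc,a,b,e,f)):show(n,p)
print(np.linalg.norm(Lc-Rc),np.linalg.norm(a-b),np.linalg.norm(e-f),np.linalg.norm(a-e),np.linalg.norm(b-f))
for p,q in((a,e),(b,f)):d=q-p;print(np.degrees(np.arctan2(d[1],d[0])))
d=Lc-Rc;print('w',np.degrees(np.arctan2(-d[0],d[1])))
for n,p in(('cL',(268,384)),('cR',(382,350)),('nose',(264,127))):show(n,onz(c,T(*p),61))
# scene
for n,p,z in(('sc cL',(268,134),61),('sc cR',(210,232),61),('rail e L',(545,188),57),('rail e R',(408,335),57),('rail s L',(187,85),57),('rail s R',(77,228),57),('nose',(488,238),61)):show(n,onz(s,S(*p),z))
```

```text
Lc [430.8 -60.1  45. ]
Rc [ 460.7 -204.2   45. ]
a [439.  -92.4  57. ]
b [ 453.9 -169.5   57. ]
e [587.2 -63.4  57. ]
f [ 602.9 -138.6   57. ]
147.140202423839 78.5550174391154 76.84623769804246 150.9867282734649 152.21554260607215
11.08284239202556
11.728141686620935
w 11.696123056627439
cL [ 485.5 -100.9   61. ]
cR [ 498.9 -146.9   61. ]
nose [587.7 -99.8  61. ]
sc cL [ 486.8 -101.8   61. ]
sc cR [ 500.6 -149.1   61. ]
rail e L [587.9 -63.2  57. ]
rail e R [ 587.3 -143.5   57. ]
rail s L [441.1 -97.5  57. ]
rail s R [ 456.2 -172.    57. ]
nose [586.7 -96.1  61. ]
```

Run:
```python
from h import *
from scipy.spatial.transform import Rotation as Ro
import pickle
s=r.read_state();R=Ro.from_rotvec(s['eef_rot']).as_matrix();print(R.round(4))
c=pickle.load(open('top0.pkl','rb'));sc=pickle.load(open('scene0.pkl','rb'))
T=lambda X,Y:((X+.5)/5-.5+270,(Y+.5)/5-.5+185)
print('posts',onz(c,T(108,110),107),onz(c,T(455,38),107))
print('plate',onz(c,T(270,75),69))
print('socket',onz(c,(406,252),65),'jar',onz(c,(401,179),75),'piston',onz(c,(235,244),43))
yaw=np.radians(11.5);wy=np.array([-np.sin(yaw),np.cos(yaw),0])
for sg in(1,-1):
    a=np.arctan2(sg*wy@R[:,2],sg*wy@R[:,1]);print('twist',sg,a)
G=np.array([606,-99.5,0.]);wx=np.array([np.cos(yaw),np.sin(yaw),0])
P=G-140*wx;P[2]=205;print(P,'tool delta',R.T@(P-s['eef_pos']))
W=lambda p:(round((p-G)@wx,1),round((p-G)@wy,1))
for n,x in(('postL',onz(c,T(108,110),107)),('postR',onz(c,T(455,38),107)),('plate',onz(c,T(270,75),69)),('cL',onz(c,T(268,384),61)),('cR',onz(c,T(382,350),61)),('nose',onz(c,T(264,127),61)),('Lc',onz(c,T(160,515),45)),('Rc',onz(c,T(511,440),45))):print(n,W(x))
# draw predicted washer points
img=cv2.resize(cv2.cvtColor(c['img'],cv2.COLOR_RGB2BGR)[130:320,220:440],None,fx=3.4,fy=3.0)
for L,z in((((-165,-36),(-165,36),(-10,-36),(-10,36)),57),(((8,-71),(8,71),(176,71),(176,-71)),65)):
    for x,y in L:
        u=proj(c,G+wx*x+wy*y+[0,0,z])[0];cv2.circle(img,(int((u[0]-220)*3.4),int((u[1]-130)*3)),2,(0,0,255),-1)
cv2.imwrite('pics/chk.png',img)
```

```text
[[-4.000e-04  4.103e-01 -9.119e-01]
 [ 8.000e-04 -9.119e-01 -4.103e-01]
 [-1.000e+00 -9.000e-04 -0.000e+00]]
posts [593.04281746 -31.53992904 107.        ] [ 620.95310827 -163.38335413  107.        ]
plate [ 608.22881026 -100.67252017   69.        ]
socket [ 504.3535933  -267.34383036   65.        ] jar [ 649.98396754 -255.43093333   75.        ] piston [518.10355301  75.20531949  43.        ]
twist 1 -2.919505917258085
twist -1 0.22208673633170825
[ 468.81054135 -127.41151082  205.        ] tool delta [ 2.40781366e-01 -2.41252500e+02 -3.75267998e+02]
postL (np.float64(0.9), np.float64(69.2))
postR (np.float64(1.9), np.float64(-65.6))
plate (np.float64(2.0), np.float64(-1.6))
cL (np.float64(-118.4), np.float64(22.6))
cR (np.float64(-114.4), np.float64(-25.1))
nose (np.float64(-18.0), np.float64(3.4))
Lc (np.float64(-163.8), np.float64(73.5))
Rc (np.float64(-163.3), np.float64(-73.6))
```

View pics/chk.png

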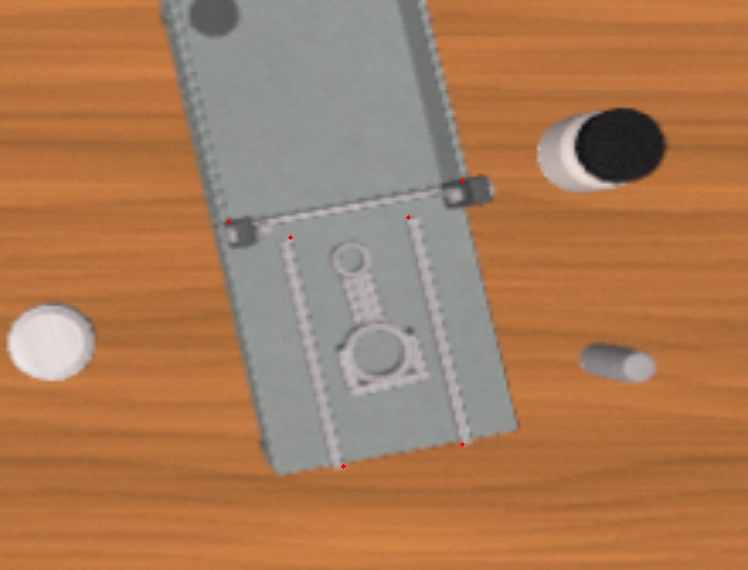

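{"op": "drive_tool", "data": {"plan": [[0,-20,-31,0],[0,-26,-40,0],[0,-26,-40,0],[0,-26,-40,0],[0,-26,-40,0],[0,-26,-40,0],[0,-26,-40,0],[0,-26,-40,0]], "jaw": 195, "newtons": 20}}

```text
t: 0.95
eef_pos: [427.0, -187.9, 205.5]
eef_rot: [1.988, 0.426, -1.988]
ft_force: [0.7, -1.0, 0.1]
finger_gap: 0.355
```

{"op": "drive_tool", "data": {"plan": [[0,-26,-40,0],[0,-13,-24,0],[0,0,0,0.111],[0,0,0,0.111],[0,0,0,0],[0,0,0,0]]}}

```text
t: 1.55
eef_pos: [468.7, -128.0, 205.4]
eef_rot: [2.114, 0.216, -2.114]
ft_force: [0.6, 0.3, 0.3]
finger_gap: 0.235
```

```bash
cat >> h.py <<'E'
from scipy.spatial.transform import Rotation as Ro
yaw=np.radians(11.5);wy=np.array([-np.sin(yaw),np.cos(yaw),0]);wx=np.array([np.cos(yaw),np.sin(yaw),0]);G=np.array([607,-100,0.])
def st():
    s=r.read_state();p=s['eef_pos'];R=Ro.from_rotvec(s['eef_rot']).as_matrix()
    print('t',round(s['t'],2),'tcp',p.round(1),'washer',round((p-G)@wx,1),round((p-G)@wy,1),'F',s['ft_force'].round(1),'gap',round(s['finger_gap'],3))
    print('tool y,z in washer: y',[round(float(a),3) for a in(R[:,1]@wx,R[:,1]@wy)],'z',[round(float(a),3) for a in(R[:,2]@wx,R[:,2]@wy)], 'x',R[:,0].round(3))
    return s,R
def snap(n,tag,box=None,f=5):
    c=camera(n);i=c['img']
    if box: i=cv2.resize(i[box[1]:box[3],box[0]:box[2]],None,fx=f,fy=f,interpolation=cv2.INTER_CUBIC)
    cv2.imwrite(f'pics/{n}{tag}.png',cv2.cvtColor(i,cv2.COLOR_RGB2BGR));return c
E
python3 - <<'E'
from h import *
st();snap('scene','1',(110,150,260,260))
E
```

```text
t 1.55 tcp [ 468.7 -128.   205.4] washer -141.1 0.2 F [0.6 0.3 0.3] gap 0.235
tool y,z in washer: y [0.003, -1.0] z [-1.0, -0.003] x [-0.  0. -1.]
```

View pics/scene1.png

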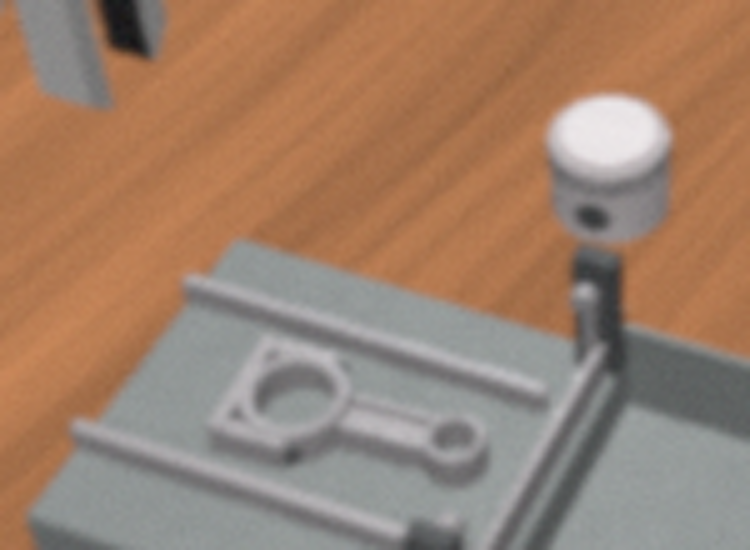

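The fingers are at washer (-141, 0), aligned with the lane and behind the rod's cap, with nothing disturbed. Next I'll lower them.

{"op": "drive_tool", "data": {"plan": [[20,0,0,0],[30,0,0,0],[30,0,0,0],[30,0,0,0],[20,0,0,0],[10,0,0,0],[5,0,0,0],[0,0,0,0]]}}

```text
t: 2.4
eef_pos: [468.9, -128.0, 60.6]
eef_rot: [2.115, 0.214, -2.115]
ft_force: [0.8, 0.1, -0.2]
finger_gap: 0.238
```

Run:
```python
from h import *
st();snap('scene','2',(110,150,260,260));snap('wrist','2')
```

```text
t 2.4 tcp [ 468.9 -128.    60.6] washer -141.0 0.1 F [ 0.8  0.1 -0.2] gap 0.238
tool y,z in washer: y [0.001, -1.0] z [-1.0, -0.001] x [ 0. -0. -1.]
```

View pics/scene2.png

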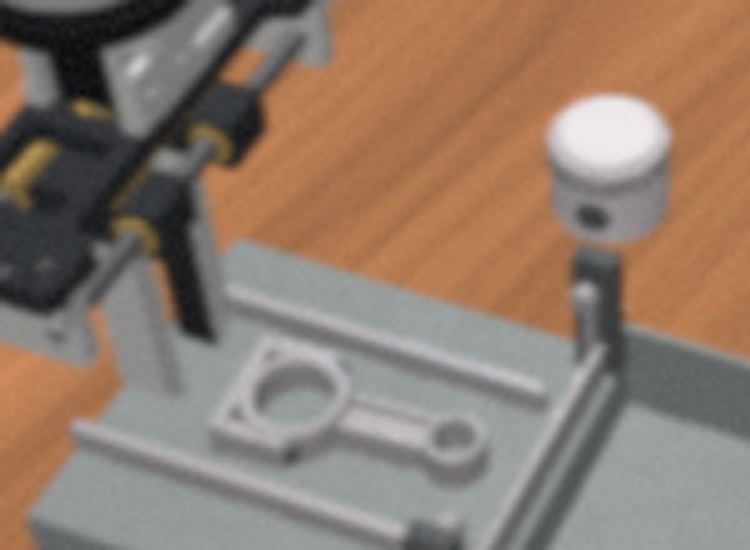

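View pics/wrist2.png

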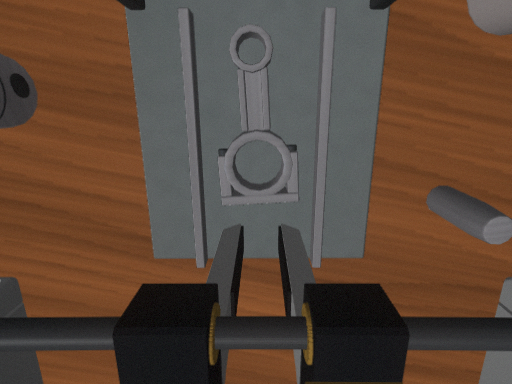

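The wrist view shows the fingertips (columns about 228–295) centred between the rails (200 and 318) behind the cap (row 200). I'll lower to about 49 mm and advance to contact.

{"op": "drive_tool", "data": {"plan": [[6,0,0,0],[5,0,0,0],[0,0,0,0],[0,0,-4,0],[0,0,-4,0],[0,0,-4,0],[0,0,-3,0],[0,0,-3,0]]}}

```text
t: 3.3
eef_pos: [486.3, -124.2, 49.4]
eef_rot: [2.115, 0.214, -2.117]
ft_force: [-4.3, 0.4, 3.6]
finger_gap: 0.237
```

{"op": "drive_tool", "data": {"plan": [[0,0,-3,0],[0,0,-3,0],[0,0,-3,0],[0,0,-3,0],[0,0,-3,0],[0,0,0,0]]}}

```text
t: 3.9
eef_pos: [501.7, -121.3, 49.5]
eef_rot: [2.117, 0.213, -2.115]
ft_force: [-0.5, 0.1, -0.1]
finger_gap: 0.238
```

Run:
```python
from h import *
st();snap('wrist','3')
```

```text
t 3.9 tcp [ 501.7 -121.3   49.5] washer -107.5 0.2 F [-0.5  0.1 -0.1] gap 0.238
tool y,z in washer: y [0.0, -1.0] z [-1.0, -0.0] x [ 0.001 -0.    -1.   ]
```

View pics/wrist3.png

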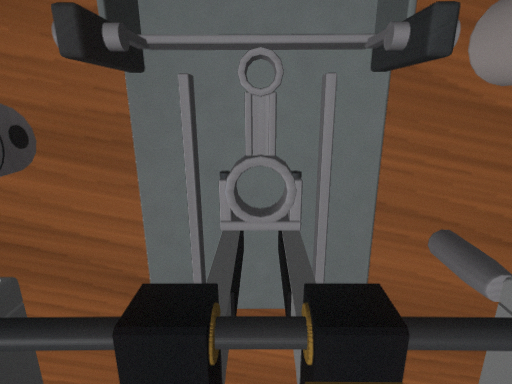

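The fingers are in contact and the rod is now straight and centred (wrist: nose at (260,50), gate bar at row 40). I'll keep pushing.

{"op": "drive_tool", "data": {"plan": [[0,0,-3,0],[0,0,-3,0],[0,0,-3,0],[0,0,-3,0],[0,0,-3,0],[0,0,-3,0],[0,0,-3,0],[0,0,-3,0]]}}

```text
t: 4.75
eef_pos: [524.8, -116.5, 49.4]
eef_rot: [2.116, 0.213, -2.116]
ft_force: [-4.7, -1.3, 3.2]
finger_gap: 0.236
```

{"op": "drive_tool", "data": {"plan": [[0,0,-2,0],[0,0,0,0],[0,0,0,0]]}}

```text
t: 5.05
eef_pos: [526.9, -116.1, 49.5]
eef_rot: [2.117, 0.213, -2.115]
ft_force: [0.1, 0.0, -0.1]
finger_gap: 0.23
```

Run:
```python
from h import *
st();snap('wrist','4');snap('scene','4',(110,150,260,260))
```

```text
t 5.05 tcp [ 526.9 -116.1   49.5] washer -81.7 0.2 F [ 0.1  0.  -0.1] gap 0.23
tool y,z in washer: y [0.0, -1.0] z [-1.0, -0.0] x [ 0.001  0.    -1.   ]
```

View pics/wrist4.png

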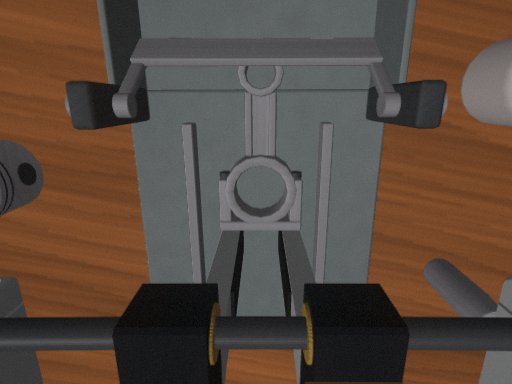

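View pics/scene4.png

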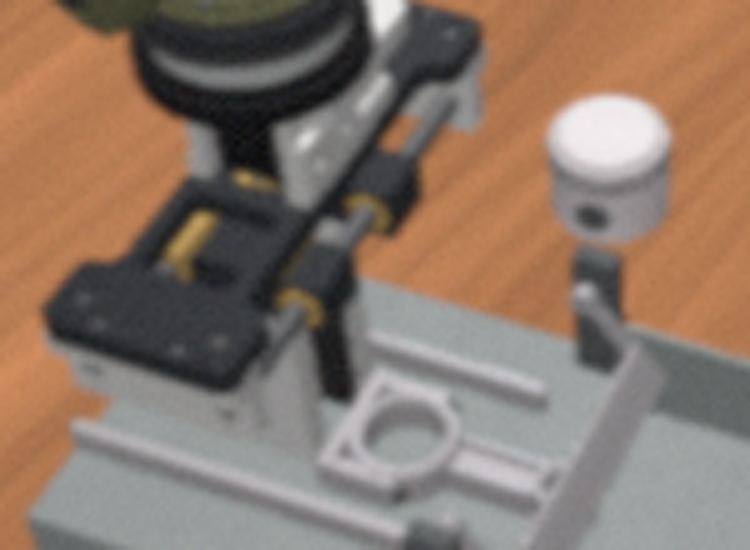

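The gate is swung up on the rod's nose, which is past the step edge with the rod still level. Stage 1 is met, so I'll continue.

{"op": "drive_tool", "data": {"plan": [[0,0,-3,0],[0,0,-3,0],[0,0,-3,0],[0,0,-3,0],[0,0,-3,0],[0,0,-3,0],[0,0,-3,0],[0,0,-3,0]]}}

```text
t: 5.95
eef_pos: [550.3, -111.3, 49.5]
eef_rot: [2.116, 0.213, -2.116]
ft_force: [-5.4, -0.9, 3.9]
finger_gap: 0.238
```

{"op": "drive_tool", "data": {"plan": [[0,0,-3,0],[0,0,-3,0],[0,0,-3,0],[0,0,-3,0],[0,0,-3,0],[0,0,-3,0],[0,0,-3,0],[0,0,-3,0]]}}

```text
t: 6.75
eef_pos: [573.8, -106.5, 49.5]
eef_rot: [2.116, 0.213, -2.116]
ft_force: [-5.2, -0.9, 3.1]
finger_gap: 0.236
```

Run:
```python
from h import *
st();snap('wrist','5');snap('scene','5',(150,170,330,320),4)
```

```text
t 6.75 tcp [ 573.8 -106.5   49.5] washer -33.8 0.2 F [-5.2 -0.9  3.1] gap 0.236
tool y,z in washer: y [0.0, -1.0] z [-1.0, -0.0] x [-0. -0. -1.]
```

View pics/wrist5.png

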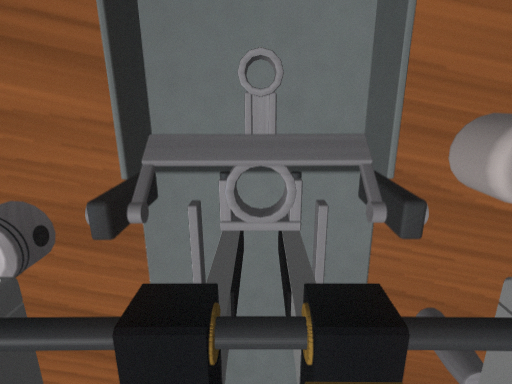

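View pics/scene5.png

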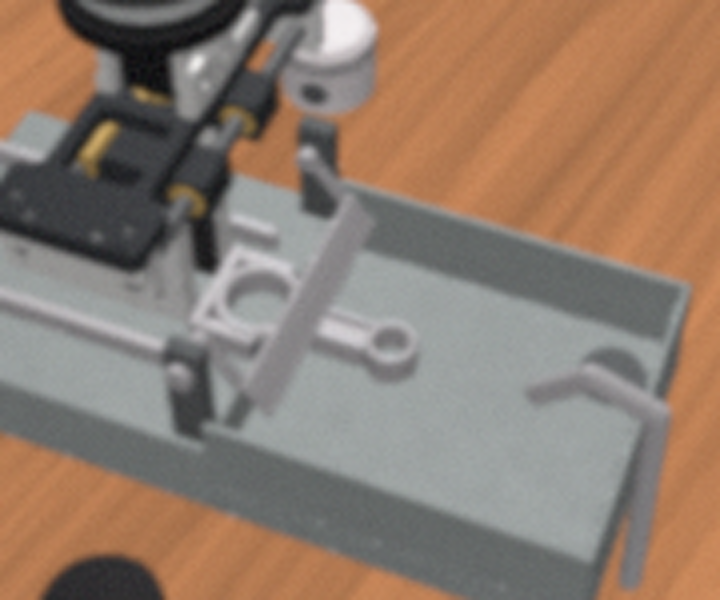

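{"op": "drive_tool", "data": {"plan": [[0,0,-2,0],[0,0,-2,0],[0,0,-2,0],[0,0,-2,0],[0,0,-2,0],[0,0,-2,0],[0,0,-2,0],[0,0,-2,0]]}}

```text
t: 7.65
eef_pos: [589.4, -103.4, 49.4]
eef_rot: [2.116, 0.213, -2.116]
ft_force: [-1.7, -0.6, -1.5]
finger_gap: 0.234
```

Run:
```python
from h import *
st();snap('wrist','6');snap('scene','6',(150,170,330,320),4)
```

```text
t 7.65 tcp [ 589.4 -103.4   49.4] washer -17.9 0.2 F [-1.7 -0.6 -1.5] gap 0.234
tool y,z in washer: y [0.0, -1.0] z [-1.0, -0.0] x [-0.  0. -1.]
```

View pics/scene6.png

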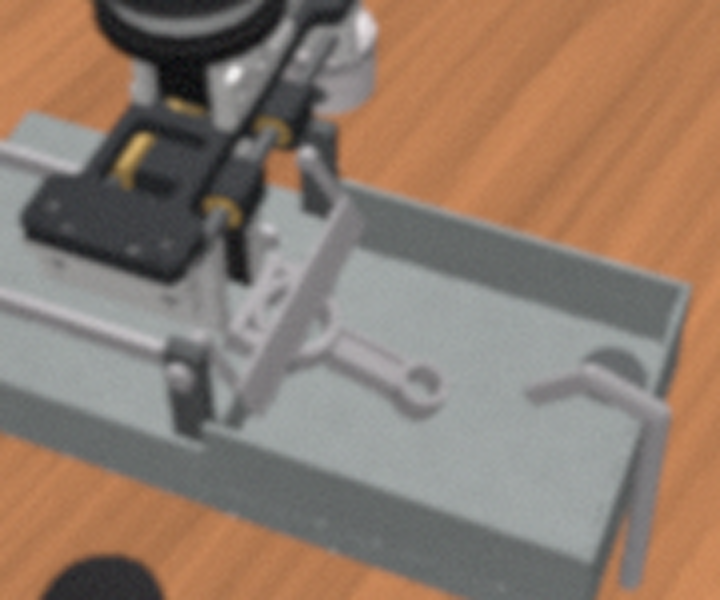

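View pics/wrist6.png

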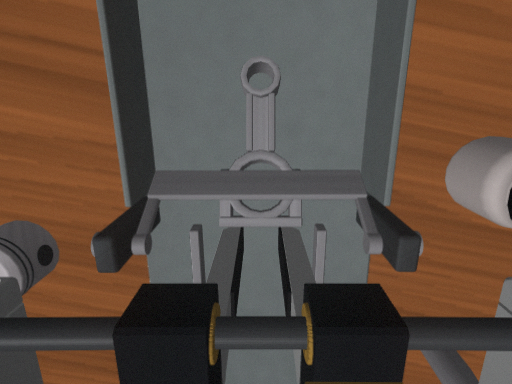

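The rod has tipped as expected: its nose is on the pan floor, and it is still straight and pushed by both fingers. I'll continue.

{"op": "drive_tool", "data": {"plan": [[0,0,-2,0],[0,0,-2,0],[0,0,-2,0],[0,0,-2,0],[0,0,-2,0],[0,0,-2,0],[0,0,-2,0],[0,0,-2,0]]}}

```text
t: 8.55
eef_pos: [605.1, -100.2, 49.5]
eef_rot: [2.116, 0.213, -2.116]
ft_force: [-2.4, -0.8, -0.6]
finger_gap: 0.234
```

Run:
```python
from h import *
st();snap('wrist','7');snap('scene','7',(150,170,330,320),4)
```

```text
t 8.55 tcp [ 605.1 -100.2   49.5] washer -1.9 0.2 F [-2.4 -0.8 -0.6] gap 0.234
tool y,z in washer: y [0.0, -1.0] z [-1.0, -0.0] x [-0.  0. -1.]
```

View pics/scene7.png

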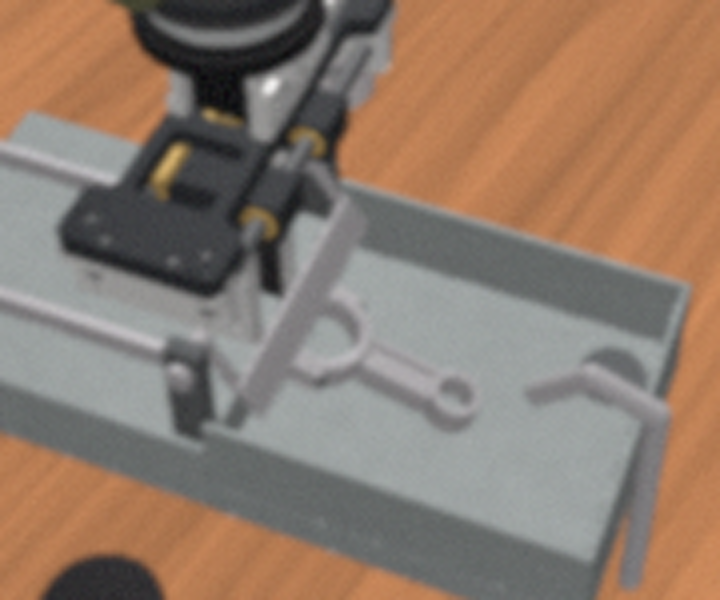

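View pics/wrist7.png

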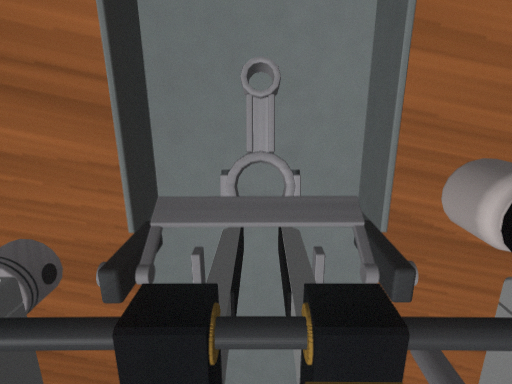

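{"op": "drive_tool", "data": {"plan": [[0,0,-2,0],[0,0,-2,0],[0,0,-2,0],[0,0,-2,0],[0,0,-2,0],[0,0,0,0],[0,0,0,0]]}}

```text
t: 9.35
eef_pos: [614.8, -98.2, 49.4]
eef_rot: [2.116, 0.213, -2.116]
ft_force: [-2.1, -0.9, 1.6]
finger_gap: 0.233
```

Run:
```python
from h import *
st();snap('wrist','8');snap('scene','8',(150,170,330,320),4)
```

```text
t 9.35 tcp [614.8 -98.2  49.4] washer 8.0 0.2 F [-2.1 -0.9  1.6] gap 0.233
tool y,z in washer: y [0.0, -1.0] z [-1.0, -0.0] x [ 0. -0. -1.]
```

View pics/scene8.png

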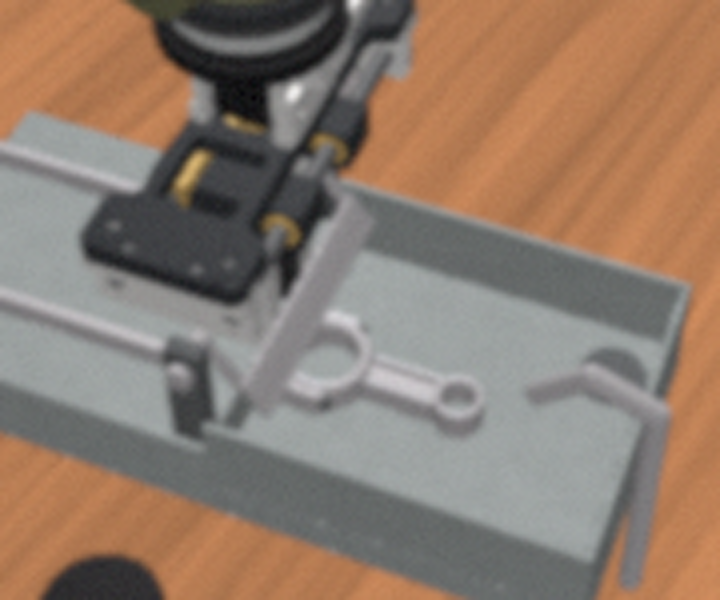

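View pics/wrist8.png

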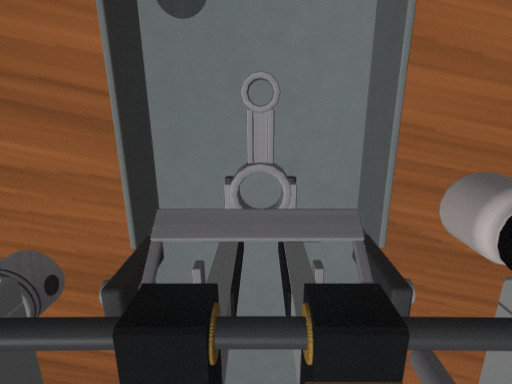

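Run:
```python
from h import *
import pickle
s=pickle.load(open('scene0.pkl','rb'))
def S(X,Y):return ((X+.5)/4-.5+150,(Y+.5)/4-.5+170)
for n,p,z in(('nose',(484,394),36),('smallring c',(459,395),36),('bigring c',(330,353),36)):
    q=onz(s,S(*p),z);print(n,q.round(1),((q-G)@wx).round(1),((q-G)@wy).round(1))
```

```text
nose [710.  -74.9  36. ] 105.9 4.1
smallring c [701.  -81.5  36. ] 95.8 -0.6
bigring c [639.9 -94.3  36. ] 33.3 -1.0
```

{"op": "drive_tool", "data": {"plan": [[0,0,3,0],[0,0,4,0],[0,0,5,0],[0,0,6,0],[0,0,6,0],[0,0,6,0],[0,0,6,0],[0,0,6,0]]}}

```text
t: 10.25
eef_pos: [573.1, -106.7, 49.5]
eef_rot: [2.116, 0.213, -2.116]
ft_force: [-0.1, -0.3, -1.0]
finger_gap: 0.237
```

Run:
```python
from h import *
st();snap('wrist','9');snap('scene','9',(150,170,330,320),4)
```

```text
t 10.25 tcp [ 573.1 -106.7   49.5] washer -34.5 0.2 F [-0.1 -0.3 -1. ] gap 0.237
tool y,z in washer: y [-0.0, -1.0] z [-1.0, 0.0] x [ 0. -0. -1.]
```

View pics/scene9.png

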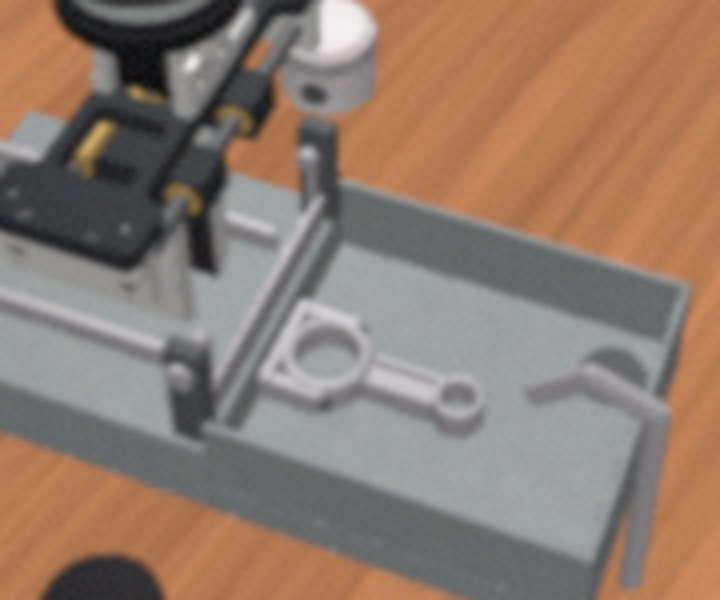

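View pics/wrist9.png

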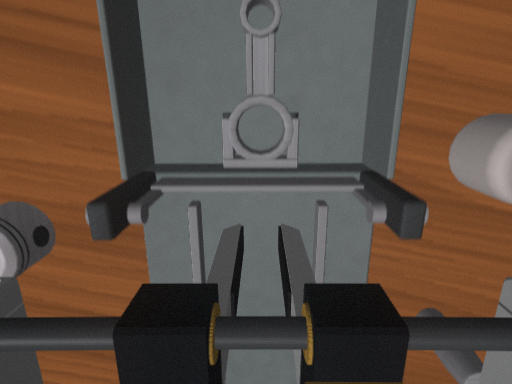

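The rod lies flat in the pan clear of the step (scene: cap near (290,345), nose near (484,395)), and the gate hangs shut. I'll raise the tool clear and check once more.

{"op": "drive_tool", "data": {"plan": [[0,0,10,0],[-10,0,10,0],[-20,0,0,0],[-30,0,0,0],[-30,0,0,0],[-20,0,0,0],[0,0,0,0],[0,0,0,0]]}}

```text
t: 11.15
eef_pos: [553.6, -110.6, 158.8]
eef_rot: [2.115, 0.213, -2.116]
ft_force: [0.6, -0.7, -0.2]
finger_gap: 0.237
```

Run:
```python
from h import *
st();snap('wrist','10');s=snap('scene','10',(90,150,330,370),2.5)
c=snap('top','10',(220,80,440,300),2.7)
for n,p,z in(('socket',(406,252),65),):pass
import pickle
for n in('scene','top'):
    a=pickle.load(open(n+'0.pkl','rb'))['img'].astype(int);b=(s if n=='scene' else c)['img'].astype(int)
    for k,P,h in(('socket',(504.4,-267.3),65),('jar',(650,-255.4),75),('piston',(518,75),43)):
        u=proj(c if n=='top' else s,[*P,h/2])[0].astype(int);d=abs(a-b)[u[1]-22:u[1]+22,u[0]-22:u[0]+22].max(2);print(n,k,u,(d>40).sum())
```

```text
t 11.15 tcp [ 553.6 -110.6  158.8] washer -54.5 0.3 F [ 0.6 -0.7 -0.2] gap 0.237
tool y,z in washer: y [0.0, -1.0] z [-1.0, -0.0] x [-0.  0. -1.]
scene socket [107 293] 0
scene jar [178 330] 0
scene piston [231 182] 0
top socket [399 250] 1837
top jar [393 180] 301
top piston [235 243] 0
```

View pics/scene10.png

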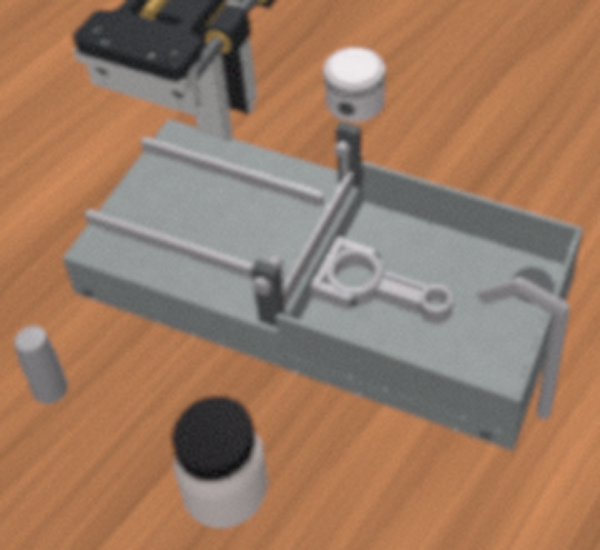

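View pics/top10.png

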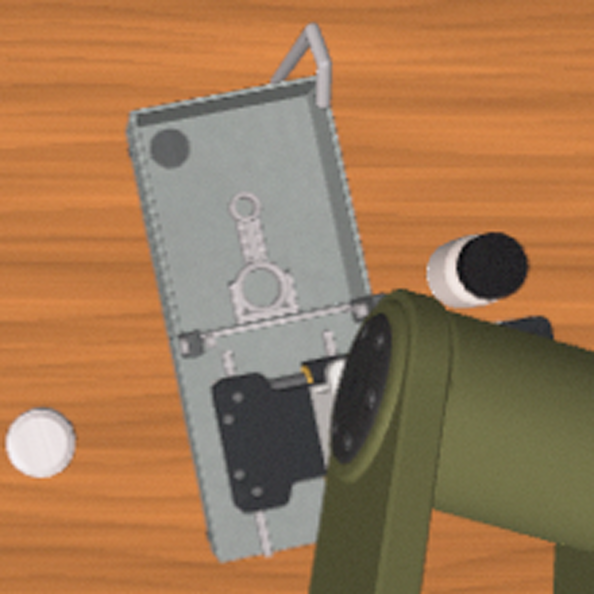

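The rod is flat in the pan, the gate is shut, and the bystanders are unmoved. The differences in the top view are the arm covering the view.

```bash
python3 -c "
from rig import r
print(r.sign_off())"
```

```text
the job is handed in; nothing more can be done
None
```

The connecting rod is in the wash pan and the gate is shut behind it. I handed the job in at about 11 s of the 38 s allowed; sign-off gives no verdict.

**What I did:** I set the fingers about 22 mm apart and aligned them with the lane behind the rod's cap. I pushed the rod straight along at 20–30 mm/s. The nose opened the gate, the rod tipped over the step, and it dropped into the pan. I then drew the fingers back and lifted clear.

**Last checks:**
- **Rod:** it looks flat in the scene, top and wrist views. The nose measured about 106 mm past the gate, which puts the cap at about 6 to 8 mm. Against a limit of 5 mm, that margin is no bigger than the roughly 2 mm calibration error. The wrist view shows the cap off the step.
- **Gate:** it hangs shut in all the views.
- **Piston, socket and jar:** none of them moved in the scene view.
- **Force:** contact force stayed at a few newtons in the readings and near zero at the end, with the tool in free air.

**One disagreement:** comparing top views before and after flagged changes around the socket and jar. That was the arm covering that part of the picture.

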